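# Press a stuck bush out of the jig with its push bar

## Task

Drive the stuck brass bush out of the jig's housing: slide the steel push bar forward in its channel, under the bridge and on through the bore, until the bush has dropped into the tray and you feel its front lug meet the stop screw on the housing: press it there for a moment with about 20 N, without ramming it, and never touch the bush. Then draw the bar back until its nose is clear of the housing, still lying in its channel, and leave the spare bushes and the other things on the bench alone.

Things in the scene. Friction and masses are not known exactly. Their poses are not given: they have to be found in the camera images.
- jig: Aluminium press-out jig bolted to the bench, 405 x 80 mm. Origin on the bench under its middle; x runs along the channel in the push direction, z up. Jig numbers (mm) are in this frame. Steel channel on y=0: floor z=20, x -192 to 85, 18 wide, open above and at its rear end, side walls (y 9 to 15) only up to z=29. Parts along it: bridge, open window x -15 to 85, housing, tray.
- bridge (a point): Middle of the bridge's roof (top, jig x=-40, z=78), axes as the jig. The bridge is an overhang across the channel from jig x=-65 to -15, 64 wide, roof underside z=70, tunnel 22 wide: the bar with its lugs passes beneath, fingers cannot.
- housing (a point): Point on the bore's axis in the housing's front face (jig x=85, y=0, z=28), axes as the jig. Housing: jig x 85 to 125, 64 wide, top z=62, 25.6 mm square through bore, 12 mm slot in its roof. Above the bore (z=52) the round head, 13 mm wide, of an adjustable stop screw stands 1 to 12 mm out of the front face, set differently each time: it stops the front lug, come up to it slowly, for only touch tells exactly where.
- tray (a point): Centre of the grey tray's inner floor (jig x=166, z=4) beyond the housing; inside jig x 131 to 201, y -36 to 36, rim z=30 (13 on the housing side).
- push_bar: Loose steel bar, about 0.42 kg, 173 mm long, lying in the channel. Origin on its underside (jig z=20) below the front lug; x points to its nose. Square bar 16 x 16 from x=-110 to 10, round nose of diameter 12 from x=10 to 63 (axis 8 up). Two upright lugs 16 wide, from 16 to 46 above the underside (tops at jig z=66): front lug x -10 to 10, rear lug x -110 to -98.
- front_lug (a point): Centre of the front lug (31 mm above the bar's underside, jig z=51), axes as the bar. At the start at jig x -75 to -25: at or under the bridge, out of reach. Home: front face on the stop screw, at jig x 63 to 74; the nose is clear of the housing when it is below jig x=21. It may be pushed, or pinched across its 16 mm width near its rear, in the window.
- rear_lug (a point): Centre of the rear lug (jig z=51); the face to push lies 6 mm behind it. Fingers behind it can follow only up to the bridge; the front lug (104 mm ahead) then stands in the window with some 40 to 50 mm between its rear face and the bridge.
- bar_tip (a point): Point on the front end of the bar's nose, on its axis.
- bush: Plain brass bush, 24 mm in diameter, 24 mm long, 70 g. Origin at its centre, x along its axis. Stuck in the housing's far end, centre at jig x=117 (reaching 105 to 129), held by two spring pads. The nose meets it with the front lug at jig x=42; driving it takes roughly 6 to 16 N, differing each time, and it drops out with the front lug at about jig x 55 to 60, before the stop.
- spare0_mid (a point): Centre of a loose spare bush like it, standing on end (24 mm tall) on the bench beside the jig; leave alone.
- spare1_mid (a point): Centre of the other loose spare bush standing beside the jig; leave alone.
- screwdriver: Screwdriver lying on the bench, 170 mm; leave alone.
- wrench: Wrench lying on the bench, 140 mm; leave alone.
- quadcopter: Small ducted quadcopter, about 145 mm across, 30 mm tall; leave alone.
- screw_jar: Clear jar, 50 mm wide, 60 mm tall; leave alone.
- parts_cup: Black plastic cup, 70 mm wide, 70 mm tall; leave alone.
Mind the look-alikes: they are no part of the job. There is more than one size of the push_bar; the job needs the largest.

How it is judged:
By the outcome, as a careful person would: the job done as asked, in the order asked, and still so for the second after the job is handed in, with the robot touching nothing.
It also fails if it takes over 64 s, if anything falls off the work surface, if the arm or the gripper's body presses on something with over 40 N, if the wrist force passes 120 N, or if a joint passes its speed limit or range.

## Robot

A 7-joint arm with a two-finger parallel gripper is mounted at the origin on the work surface. World frame = base frame: x ahead of the robot, y to its left, z up, the work surface at z = 0. Lengths are in m, angles in rad, forces in N, time in s.
With the tool pointing down it reaches from about 0.425 to 0.875 m from the base axis. Payload 4.7 kg.
Tool frame: the origin (TCP) lies at the very end of the fingers, on their centre line; the grasp point (between the pads) lies 19 mm behind it; y points along the fingers, z is the direction in which the jaws open and shut, and the axes are right-handed (so a half turn about y gives the same grasp; the last joint's range is limited). The gripper opens to 85 mm and grips with 20 to 120 N. Pads are 22 mm wide; open, the fingers measure 114 mm over their backs; the gripper's body (76 mm by 85 mm) begins 54 mm behind the grasp point. The pads swing forward as they close: fully open they stand 13 mm farther back than shut.
Start: joints at [1.169, 0.321, -0.07, 1.45, 0.023, 1.371, -0.057], TCP at [0.263, -0.595, 0.231] pointing down, gripper open.
Joint ranges: [-2.86, 2.86], [-0.3, 2.09], [-1.38, 1.24], [0.06, 2.45], [-1.56, 4.7], [0.09, 2.05], [-2.69, 2.69]. Speed limits (rad/s): [2.57, 2.57, 3.14, 3.14, 3.14, 3.14, 3.14].

## Interface

Orientations are given as a 3x3 rotation matrix whose columns are the frame's x, y, z axes.
In Python, from cell import monitor, optics, workorder gives the robot as it stands.
- The arm moves only by the tool arm_command, never from a script. Its argument "deltas" is one flat list of numbers, 7 for each row, row after row: the turn, a rotation vector about the world's x, y, z in degrees, then the shift along the world's x, y, z in m, then the gripper command: -1 is shut, 1 is fully open, values between are in proportion. In form: [ax, ay, az, tx, ty, tz, jaw, ax, ay, az, tx, ty, tz, jaw, ...]. A call has exactly 5 rows; each row shifts and turns the commanded pose from where the row before left it; what a row does not reach is not made up. A row lasts 1/8 s, in which the tool goes at most 62.5 mm and 10.7 degrees, less where a joint would pass 70% of its speed; a pose out of reach is approached as far as the arm can. A call with a gripper value outside its range is refused whole. The fingers move at their own pace and stop on an object; "newtons" is the grip in N (left out, the last holds). Time passes only in rows, so rows that do not move let the fingers close, or fill a call up. It gives the time, the measured TCP pose, the force and the opening at its end, in the units of the state.
- monitor.get_state(): the state, without advancing time (a new reading comes with each control period).
- optics.capture(name): name is "scene" or "top" or "wrist"; returns a dict with "frame" (420x560x3 uint8, red, green, blue), "fx", "fy", "cx", "cy" (pixels), "eye" and "attitude" of the camera in the world; the wrist camera has in their place "mount" (4x4, takes a point from camera to tool coordinates, whose origin is the TCP and whose axes are the tool frame's). Camera axes: x right, y down, z forward; pixel columns grow to the right and rows downward; lengths in m; the calibration is good to about 2 mm. A picture is of the moment at which its call begins: read the wrist's pose just before it. There is no depth.
- workorder.sign_off(): hands the job in, once; it reports no verdict.
The state is a dict: "t": time; "qpos": joint angles; "qvel": joint speeds; "joint_efforts": joint torques, N m; "tool_pos": TCP position; "ee_rot": TCP orientation; "force": force on the tool from outside, world axes, zero at the start; "moment": the same for the moment, N m; "gripper_width": opening from 0.0 (shut) to 1.0 (fully open).
Only numpy, scipy, OpenCV 4.12 (cv2) and the standard library are available. Lean on these libraries where they do the work, as an engineer would, in place of code of your own. Each camera call takes 0.05 s, during which the arm holds its last target.

## Working session

There is one attempt and no reset: what is moved stays moved. The work goes in short steps, Python scripts to look and compute and a tool call to move; the robot and the scene stay as the last step left them, time stands still between calls to the robot, and variables do not carry over. Pictures are saved under pics/ and viewed, and the job is handed in when it is done.

Besides the shell and the picture viewer there is one more tool, called in YAML: its name, and indented under it one key for each argument. arm_command: Moves the arm, as the interface text tells. Its arguments: {"type":"object","properties":{"deltas":{"type":"array"},"newtons":{"type":"number"}},"required":["deltas"]}

```bash
ls; mkdir -p pics
cat > h.py <<'E'
import sys; sys.path.insert(0,'.')
from cell import monitor, optics, workorder
import numpy as np, cv2
def cap(n,f):
    c=optics.capture(n); cv2.imwrite('pics/'+f+'.png',c['frame'][:,:,::-1]); return c
def save(c,f): np.savez('pics/'+f+'.npz',**c)
E
python3 - <<'E'
from h import *
s=monitor.get_state(); print(s)
for n in('scene','top'):
    c=cap(n,n+'0'); np.savez('pics/'+n+'0.npz',**c)
    print({k:v for k,v in c.items() if k!='frame'})
E
```

```text
pics
{'t': 0.0, 'qpos': array([ 1.16911604,  0.32180736, -0.07008994,  1.45165635,  0.02260585,
        1.37079884, -0.05689239]), 'qvel': array([-0.00049407, -0.00037812,  0.00076271, -0.00010968, -0.00065275,
        0.00215082, -0.0005926 ]), 'joint_efforts': array([ 1.78284513e-04, -4.93577063e+01, -3.82031193e-01, -3.14332438e+01,
        1.30916439e-02,  1.12107614e-02,  7.25410345e-07]), 'tool_pos': array([ 0.2622797 , -0.59415563,  0.23024306]), 'ee_rot': array([[-9.14783674e-01, -8.52661777e-04,  4.03943192e-01],
       [-4.03944079e-01,  1.67865633e-03, -9.14782140e-01],
       [ 1.01917970e-04, -9.99998228e-01, -1.88003508e-03]]), 'force': array([-0.84680218, -0.83794276, -0.26711811]), 'moment': array([-0.05184647,  0.00420325,  0.02766371]), 'gripper_width': 0.9964439866472763}
{'fx': 452.38391908111066, 'fy': 452.38391908111066, 'cx': 279.632320874175, 'cy': 214.51481988571246, 'eye': array([ 1.37923903, -0.11990476,  0.84753203]), 'attitude': array([[ 0.07339106,  0.69010063, -0.71998255],
       [ 0.99728636, -0.05498393,  0.04895599],
       [-0.00580291, -0.72162171, -0.69226327]])}
{'fx': 516.8318221415965, 'fy': 516.8318221415965, 'cx': 273.79805136144796, 'cy': 215.31547145463435, 'eye': array([ 0.43483266, -0.04920885,  1.22510939]), 'attitude': array([[ 0.00711767, -0.9915782 ,  0.12931362],
       [-0.99993864, -0.00815541, -0.00749718],
       [ 0.00848865, -0.12925233, -0.9915754 ]])}
```

View pics/scene0.png

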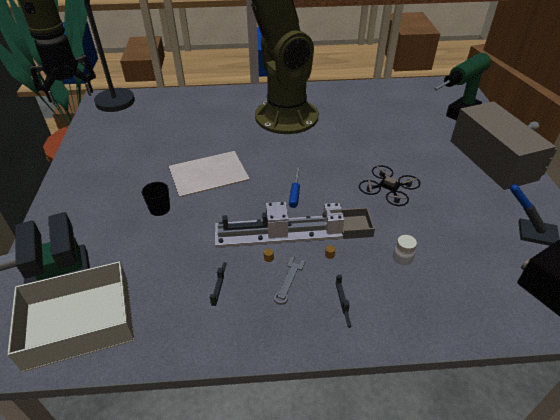

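View pics/top0.png

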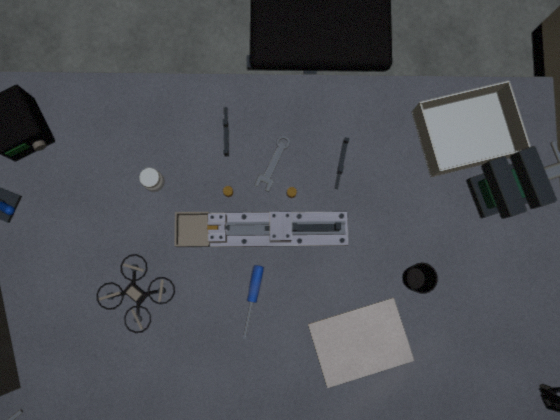

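Run:
```python
from h import *
a=cv2.imread('pics/top0.png')[90:260,160:370]; a=cv2.resize(a,None,fx=3.8,fy=3.5,interpolation=cv2.INTER_CUBIC)
a=np.clip(a.astype(float)*1.6,0,255).astype('uint8')
cv2.imwrite('pics/top0c.png',a)
a=cv2.imread('pics/scene0.png')[180:330,200:400]; a=cv2.resize(a,None,fx=4,fy=4,interpolation=cv2.INTER_CUBIC)
a=np.clip(a.astype(float)*1.6,0,255).astype('uint8')
cv2.imwrite('pics/scene0c.png',a)
```

```text
(no output)
```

View pics/top0c.png

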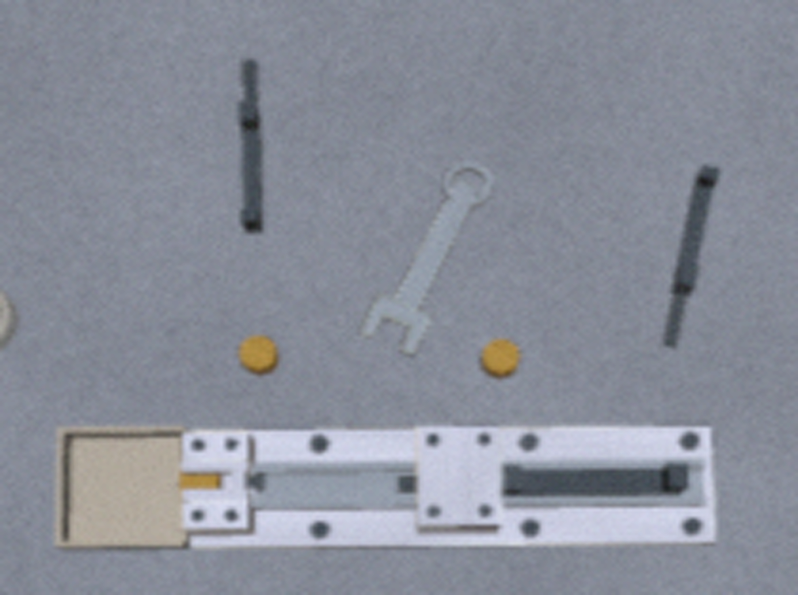

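View pics/scene0c.png

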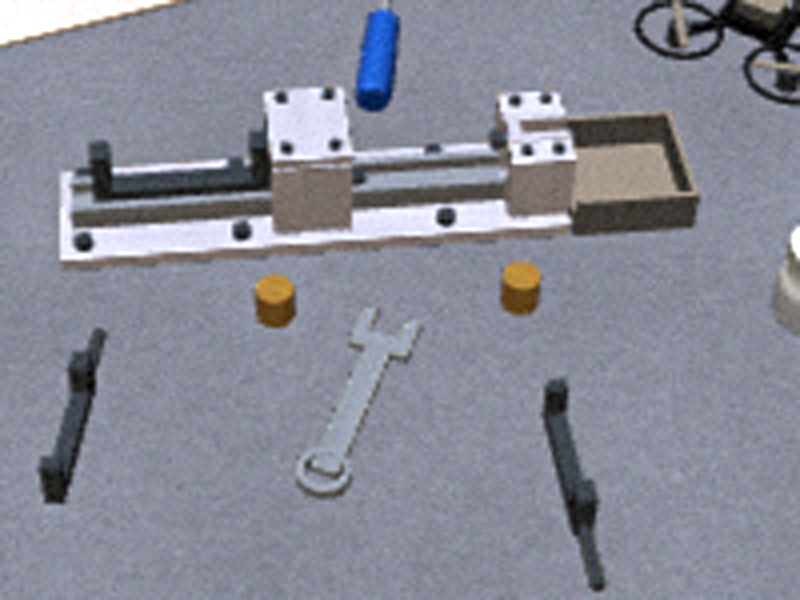

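```bash
cat >> h.py <<'E'
def ray(c,u,v,z,eye=None,R=None):
    eye=c['eye'] if eye is None else eye; R=c['attitude'] if R is None else R
    d=R@np.array([(u-c['cx'])/c['fx'],(v-c['cy'])/c['fy'],1]); return eye+d*(z-eye[2])/d[2]
def proj(c,p,eye=None,R=None):
    eye=c['eye'] if eye is None else eye; R=c['attitude'] if R is None else R
    q=R.T@(np.asarray(p)-eye); return np.array([c['fx']*q[0]/q[2]+c['cx'],c['fy']*q[1]/q[2]+c['cy']])
def wrist(f):
    s=monitor.get_state(); c=dict(optics.capture('wrist')); cv2.imwrite('pics/'+f+'.png',c['frame'][:,:,::-1])
    M=c['mount']; c['eye']=s['tool_pos']+s['ee_rot']@M[:3,3]; c['attitude']=s['ee_rot']@M[:3,:3]
    np.savez('pics/'+f+'.npz',**c); return c
E
python3 - <<'E'
from h import *
c=dict(np.load('pics/top0.npz'))
f=lambda x,y,z:(ray(c,160+x/3.8,90+y/3.5,z)*1e3).round(1)
print('bridge roof',[f(*p,.078) for p in[(417,427),(503,430),(415,526),(502,525)]])
print('housing top',[f(*p,.062) for p in[(180,432),(250,432),(181,527),(250,528)]])
print('rear lug top',[f(*p,.066) for p in[(663,465),(688,465),(663,490),(688,490)]])
print('front lug edge',f(405,484,.066), 'nose',f(250,482,.028))
print('spares',f(259,354,.024),f(500,357,.024))
M=optics.capture('wrist')['mount'];print(M.round(3))
E
```

```text
bridge roof [array([591.8, -48.7,  78. ]), array([590.3, -99.4,  78. ]), array([528.3, -48.1,  78. ]), array([529.4, -99. ,  78. ])]
housing top [array([589.6,  92.7,  62. ]), array([589.9,  51. ,  62. ]), array([527.9,  90.6,  62. ]), array([527.6,  49.8,  62. ])]
rear lug top [array([ 569.9, -195.2,   66. ]), array([ 570.1, -210.1,   66. ]), array([ 553.7, -195.1,   66. ]), array([ 553.8, -209.9,   66. ])]
front lug edge [556.4 -41.9  66. ] nose [560.9  53.2  28. ]
spares [648.   49.7  24. ] [647.3 -99.8  24. ]
[[ 0.     0.947  0.321 -0.083]
 [ 0.001 -0.321  0.947 -0.143]
 [ 1.    -0.    -0.001  0.   ]
 [ 0.     0.     0.     1.   ]]
```

arm_command:
  deltas: [0,0,6.6,0.03,0.047,0.004,-1,0,0,6.6,0.03,0.047,0.004,-1,0,0,6.6,0.03,0.047,0.004,-1,0,0,6.6,0.03,0.047,0.004,-1,0,0,6.6,0.03,0.047,0.004,-1]
  newtons: 60

```text
t: 0.78
tool_pos: [0.4132, -0.358, 0.2513]
ee_rot: [[-0.544, -0.0, 0.839], [-0.839, -0.0, -0.544], [0.0, -1.0, 0.0]]
force: [0.6, -1.0, 0.1]
gripper_width: 0.005
```

arm_command:
  deltas: [0,0,6.6,0.03,0.047,0,-1,0,0,6.6,0.03,0.047,0,-1,0,0,6.6,0.03,0.047,0,-1,0,0,6.6,0.03,0.047,0,-1,0,0,6.6,0.03,0.047,0,-1]

```text
t: 1.4
tool_pos: [0.5631, -0.1232, 0.2513]
ee_rot: [[0.0, 0.0, 1.0], [-1.0, -0.0, 0.0], [0.0, -1.0, 0.0]]
force: [-0.1, -0.1, 0.8]
gripper_width: -0.0
```

arm_command:
  deltas: [0,0,0,0,0,0,-1,0,0,0,0,0,0,-1,0,0,0,0,0,0,-1,0,0,0,0,0,0,-1,0,0,0,0,0,0,-1]

```text
t: 2.02
tool_pos: [0.5623, -0.1255, 0.2514]
ee_rot: [[-0.005, 0.0, 1.0], [-1.0, -0.0, -0.005], [0.0, -1.0, 0.0]]
force: [0.1, -0.3, 0.1]
gripper_width: 0.005
```

Run:
```python
from h import *
c=wrist('w1'); s=monitor.get_state(); print(s['t'],s['tool_pos'],s['ee_rot'].round(4),s['force'],s['gripper_width'],s['qpos'].round(2)); print(c['eye'])
```

```text
2.075 [ 0.56233729 -0.12524867  0.25144928] [[-4.2e-03  2.0e-04  1.0e+00]
 [-1.0e+00 -3.0e-04 -4.2e-03]
 [ 3.0e-04 -1.0e+00  2.0e-04]] [-0.31983456 -0.49225565  0.26255469] 0.0008668940888631554 [ 0.65  0.19 -0.55  1.6   0.1   1.38  0.09]
[ 0.56321943 -0.04287811  0.39431109]
```

View pics/w1.png

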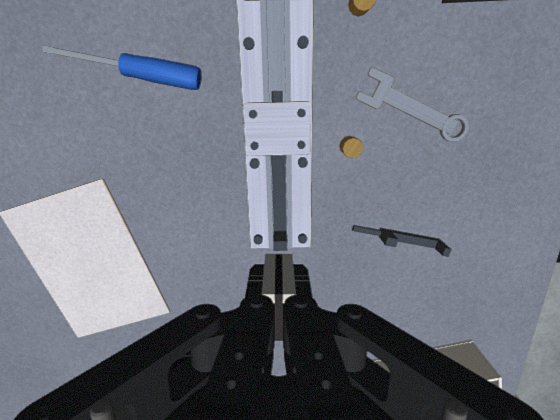

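Run:
```python
from h import *
a=cv2.imread('pics/w1.png')[90:255,230:330]; a=cv2.resize(a,None,fx=5,fy=3.6,interpolation=cv2.INTER_CUBIC)
a=np.clip(a.astype(float)*1.5,0,255).astype('uint8')
cv2.imwrite('pics/w1c.png',a)
```

```text
(no output)
```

View pics/w1c.png

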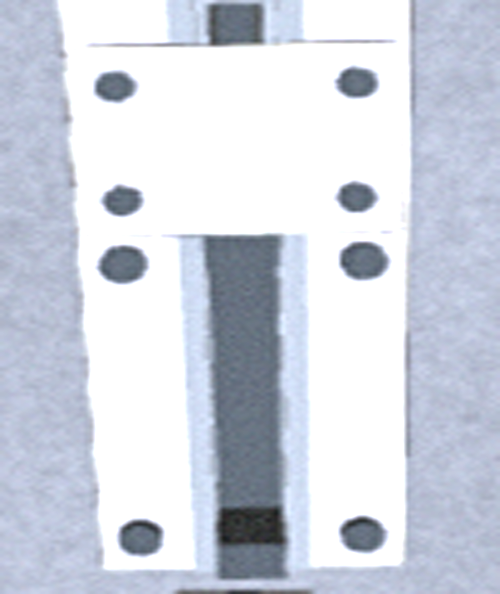

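Run:
```python
from h import *
c=dict(np.load('pics/w1.npz'))
f=lambda x,y,z:(ray(c,230+x/5,90+y/3.6,z)*1e3).round(1)
print('roof',[f(*p,.078) for p in[(72,45),(410,41),(82,236),(408,232)]])
print('lug top',[f(*p,.066) for p in[(219,545),(286,545),(219,578),(287,578)]])
print('channel walls z29',[f(*p,.029) for p in[(181,238),(303,238),(207,568),(310,568)]])
print('bar top z36',[f(*p,.036) for p in[(206,238),(280,238),(217,505),(285,505)]])
print('nose tip',f(235,5,.033))
```

```text
roof [array([530.9, -46.7,  78. ]), array([594.9, -46. ,  78. ]), array([531., -97.,  78.]), array([596. , -96.2,  78. ])]
lug top [array([ 557.2, -196.7,   66. ]), array([ 572.4, -196.8,   66. ]), array([ 557.1, -208.2,   66. ]), array([ 572.6, -208.3,   66. ])]
channel walls z29 [array([ 548.8, -106.2,   29. ]), array([ 576.9, -106.3,   29. ]), array([ 553.4, -222.9,   29. ]), array([ 579.5, -223.1,   29. ])]
bar top z36 [array([ 554.7, -105. ,   36. ]), array([ 571.4, -105.1,   36. ]), array([ 556.3, -195.9,   36. ]), array([ 572.9, -196. ,   36. ])]
nose tip [561.7 -36.1  33. ]
```

arm_command:
  deltas: [0,0,0.5,0.001,-0.055,0,-1,0,0,0.5,0.002,-0.055,0,-1,0,0,0,0,0,-0.05,-1,0,0,0,0,0,-0.06,-1,0,0,0,0,0,-0.05,-1]

```text
t: 2.7
tool_pos: [0.5648, -0.2349, 0.0892]
ee_rot: [[0.014, -0.001, 1.0], [-1.0, 0.0, 0.014], [-0.0, -1.0, -0.001]]
force: [0.9, -1.1, -0.0]
gripper_width: 0.001
```

arm_command:
  deltas: [0,0,0,0,0,-0.03,-1,0,0,0,0,0,-0.022,-1,0,0,0,0,0,0,-1,0,0,0,0,0,0,-1,0,0,0,0,0,0,-1]

```text
t: 3.32
tool_pos: [0.5665, -0.235, 0.0409]
ee_rot: [[0.014, 0.002, 1.0], [-1.0, -0.001, 0.014], [0.001, -1.0, 0.002]]
force: [-0.7, 0.6, 0.5]
gripper_width: -0.001
```

Run:
```python
from h import *
c=wrist('w2'); s=monitor.get_state(); print(s['t'],s['tool_pos'],s['ee_rot'].round(4),s['force'])
```

```text
3.375 [ 0.56639982 -0.23505324  0.04074941] [[ 0.0143  0.0021  0.9999]
 [-0.9999 -0.0011  0.0143]
 [ 0.0012 -1.      0.0021]] [ 0.67672146 -0.40223024  0.52240573]
```

View pics/w2.png

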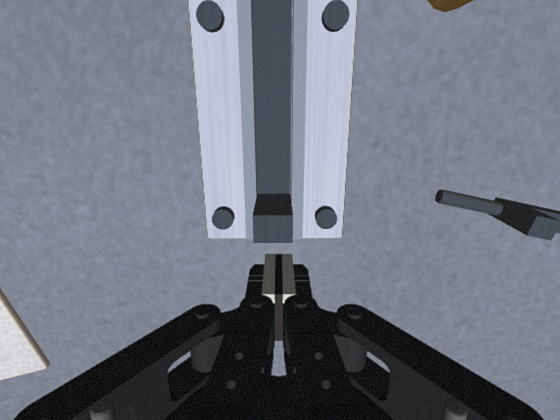

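Run:
```python
from h import *
c=dict(np.load('pics/w2.npz'))
f=lambda x,y,z:(ray(c,x,y,z)*1e3).round(1)
print([f(*p,.066) for p in[(253.5,222),(293.5,222),(253.5,242),(293,242)]])
print('bar36',[f(*p,.036) for p in[(251,0),(292.5,0),(256,195),(291.5,195)]])
print('plate edges',[f(*p,.012) for p in[(190,0),(357,0),(207,238),(342,238)]])
```

```text
[array([ 556.6, -199.3,   66. ]), array([ 572.5, -199.1,   66. ]), array([ 556.5, -208. ,   66. ]), array([ 572.6, -207.8,   66. ])]
bar36 [array([ 554.4, -115.3,   36. ]), array([ 571., -115.,   36.]), array([ 555.7, -197.2,   36. ]), array([ 572.9, -196.9,   36. ])]
plate edges [array([ 524. , -109.7,   12. ]), array([ 602.1, -108.5,   12. ]), array([ 524.9, -231.3,   12. ]), array([ 604.6, -230.3,   12. ])]
```

arm_command:
  deltas: [0,0,0,-0.001,0.006,0,-1,0,0,0,-0.001,0.004,0,-1,0,0,0,0,0.003,0,-1,0,0,0,0,0.003,0,-1,0,0,0,0,0.003,0,-1]

```text
t: 4.0
tool_pos: [0.5635, -0.2165, 0.0394]
ee_rot: [[0.014, 0.0, 1.0], [-1.0, -0.001, 0.014], [0.001, -1.0, 0.0]]
force: [0.2, -2.3, -0.8]
gripper_width: -0.003
```

arm_command:
  deltas: [0,0,0,0,0.004,0,-1,0,0,0,-0.0001,0.006,0,-1,0,0,0,-0.0001,0.006,0,-1,0,0,0,-0.0001,0.006,0,-1,0,0,0,-0.0001,0.006,0,-1]

```text
t: 4.62
tool_pos: [0.5632, -0.1872, 0.0394]
ee_rot: [[0.015, 0.0, 1.0], [-1.0, -0.0, 0.015], [0.0, -1.0, 0.0]]
force: [0.3, -2.3, -0.1]
gripper_width: 0.0
```

arm_command:
  deltas: [0,0,0,-0.0001,0.007,0,-1,0,0,0,-0.0001,0.007,0,-1,0,0,0,-0.0001,0.007,0,-1,0,0,0,-0.0001,0.007,0,-1,0,0,0,-0.0001,0.007,0,-1]

```text
t: 5.25
tool_pos: [0.5626, -0.1522, 0.0394]
ee_rot: [[0.014, 0.0, 1.0], [-1.0, -0.0, 0.014], [0.0, -1.0, 0.0]]
force: [-0.5, -3.1, 1.2]
gripper_width: 0.001
```

arm_command:
  deltas: [0,0,0,-0.0001,0.007,0,-1,0,0,0,-0.0001,0.006,0,-1,0,0,0,-0.0001,0.005,0,-1,0,0,0,-0.0001,0.004,0,-1,0,0,0,-0.0001,0.002,0,-1]

```text
t: 5.88
tool_pos: [0.5622, -0.1284, 0.0394]
ee_rot: [[0.015, 0.0, 1.0], [-1.0, -0.0, 0.015], [0.0, -1.0, 0.0]]
force: [-0.1, -2.3, 1.6]
gripper_width: -0.002
```

Run:
```python
from h import *
c=wrist('w3'); s=monitor.get_state(); print(s['t'],s['tool_pos'],s['ee_rot'].round(4),s['force']); cap('top','t3');
```

```text
5.925 [ 0.5621326  -0.12819745  0.03935121] [[ 1.470e-02  1.000e-04  9.999e-01]
 [-9.999e-01  2.000e-04  1.470e-02]
 [-2.000e-04 -1.000e+00  1.000e-04]] [ 0.07343534 -1.72083125  0.34779193]
```

View pics/w3.png

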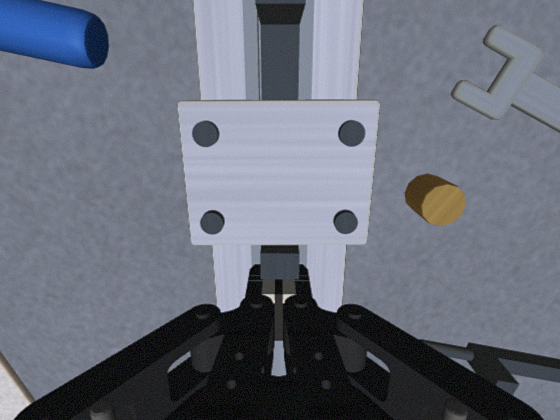

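Run:
```python
from h import *
c=dict(np.load('pics/w3.npz'))
f=lambda x,y,z:(ray(c,x,y,z)*1e3).round(1)
print('roof',[f(*p,.078) for p in[(179,102),(379,101),(192,244),(367,244)]])
print('lug top',[f(*p,.066) for p in[(262,247),(299,247),(262,278),(299,278)]])
print('front lug',[f(*p,.066) for p in[(257,3),(304,3),(260,22),(301,22)]], [f(*p,.036) for p in[(260,22),(301,22)]])
```

```text
roof [array([530.5, -47.4,  78. ]), array([592.8, -46.3,  78. ]), array([531. , -96.2,  78. ]), array([594.2, -95.3,  78. ])]
lug top [array([ 555.7, -102.9,   66. ]), array([ 570.6, -102.7,   66. ]), array([ 555.6, -117.2,   66. ]), array([ 571.1, -117. ,   66. ])]
front lug [array([554.3, -17.3,  66. ]), array([569.2, -17.1,  66. ]), array([555.2, -22.7,  66. ]), array([568.5, -22.5,  66. ])] [array([553.6, -16.7,  36. ]), array([570.2, -16.4,  36. ])]
```

arm_command:
  deltas: [0,0,0,-0.0001,0.005,0,-1,0,0,0,0,0.004,0,-1,0,0,0,-0.0001,0.002,0,-1,0,0,0,0,0.001,0,-1,0,0,0,0,0,0,-1]

```text
t: 6.6
tool_pos: [0.5619, -0.1164, 0.0394]
ee_rot: [[0.015, 0.0, 1.0], [-1.0, 0.0, 0.015], [-0.0, -1.0, 0.0]]
force: [-0.1, -1.8, 1.8]
gripper_width: -0.002
```

arm_command:
  deltas: [0,0,0,0,-0.004,0,-1,0,0,0,0,0,0.03,-1,0,0,0,0,0,0.05,-1,0,0,0,0,0.04,0,-1,0,0,0,0,0.04,0,-1]

```text
t: 7.22
tool_pos: [0.5622, -0.0397, 0.12]
ee_rot: [[0.013, 0.001, 1.0], [-1.0, 0.001, 0.013], [-0.001, -1.0, 0.001]]
force: [0.6, -0.9, -0.0]
gripper_width: -0.004
```

arm_command:
  deltas: [0,0,0,0,0.0145,0,-1,0,0,0,0,0,0,-1,0,0,0,0,0,0,-1,0,0,0,0,0,0,-1,0,0,0,0,0,0,-1]

```text
t: 7.85
tool_pos: [0.5619, -0.0272, 0.1192]
ee_rot: [[0.013, -0.0, 1.0], [-1.0, -0.0, 0.013], [0.0, -1.0, -0.0]]
force: [0.2, -0.4, -0.4]
gripper_width: 0.001
```

Run:
```python
from h import *
c=wrist('w4'); s=monitor.get_state(); print(s['t'],s['tool_pos'],s['ee_rot'].round(4),s['force']);
```

```text
7.9 [ 0.56191798 -0.02691862  0.11923831] [[ 1.310e-02 -1.000e-04  9.999e-01]
 [-9.999e-01 -1.000e-04  1.310e-02]
 [ 1.000e-04 -1.000e+00 -1.000e-04]] [-0.11676311 -0.3153766   0.83042785]
```

View pics/w4.png

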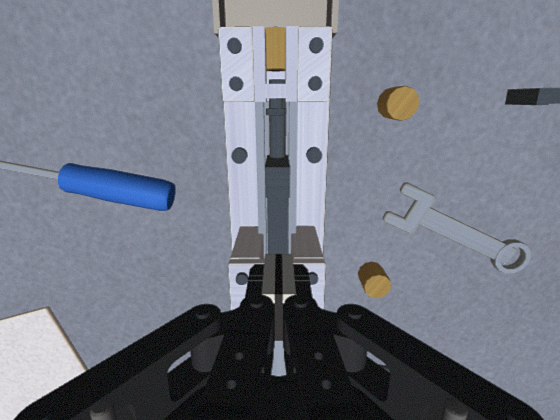

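Run:
```python
from h import *
a=cv2.imread('pics/w4.png')[20:290,210:345]; a=cv2.resize(a,None,fx=4,fy=2.2,interpolation=cv2.INTER_CUBIC)
a=np.clip(a.astype(float)*2,0,255).astype('uint8')
cv2.imwrite('pics/w4c.png',a)
```

```text
(no output)
```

View pics/w4c.png

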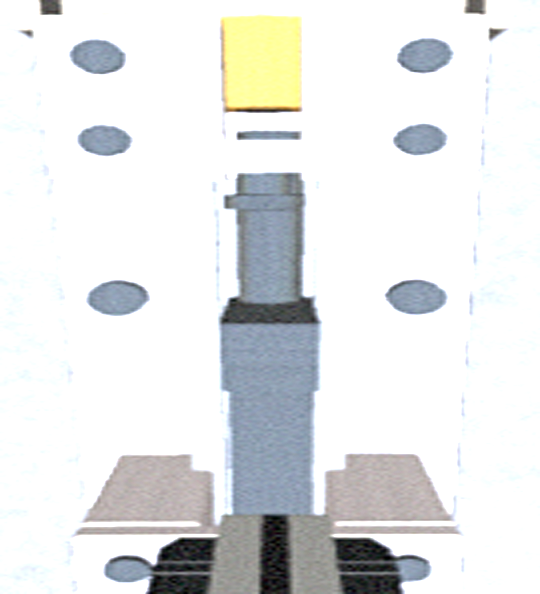

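Run:
```python
from h import *
c=dict(np.load('pics/w4.npz'))
f=lambda x,y,z:(ray(c,210+x/4,20+y/2.2,z)*1e3).round(1)
print('lug top',[f(*p,.066) for p in[(221,323),(319,323),(222,390),(319,390)]])
print('housing top front',[f(*p,.062) for p in[(40,177),(480,177)]],'roof front',[f(*p,.078) for p in[(75,533),(462,533)]])
print('screw head',[f(*p,.0585) for p in[(225,208),(304,208)]])
```

```text
lug top [array([553.6,  14.5,  66. ]), array([568.9,  14.7,  66. ]), array([553.8,  -5.4,  66. ]), array([569.4,  -5.2,  66. ])]
housing top front [array([526.5,  53.6,  62. ]), array([592.2,  54.4,  62. ])] roof front [array([530.3, -46.2,  78. ]), array([593.2, -45.4,  78. ])]
screw head [array([554. ,  45.6,  58.5]), array([566.1,  45.8,  58.5])]
```

arm_command:
  deltas: [0,0,0,-0.0005,0.001,-0.025,-1,0,0,0,0,0,-0.03,-1,0,0,0,0,0,-0.025,-1,0,0,0,0,0,0,-1,0,0,0,0,0.004,0,-1]

```text
t: 8.52
tool_pos: [0.5615, -0.0215, 0.0396]
ee_rot: [[0.013, 0.0, 1.0], [-1.0, -0.0, 0.013], [0.0, -1.0, 0.0]]
force: [-0.5, 0.2, -0.1]
gripper_width: 0.0
```

arm_command:
  deltas: [0,0,0,0,0.003,0,-1,0,0,0,0,0.003,0,-1,0,0,0,0,0.002,0,-1,0,0,0,0,0.002,0,-1,0,0,0,0,0.001,0,-1]

```text
t: 9.15
tool_pos: [0.5617, -0.0105, 0.0396]
ee_rot: [[0.014, 0.001, 1.0], [-1.0, -0.0, 0.014], [0.001, -1.0, 0.001]]
force: [0.2, -2.7, 1.8]
gripper_width: -0.002
```

arm_command:
  deltas: [0,0,0,0,0.0015,0,-1,0,0,0,0,0.0015,0,-1,0,0,0,0,0.0015,0,-1,0,0,0,0,0.0015,0,-1,0,0,0,0,0.001,0,-1]

```text
t: 9.78
tool_pos: [0.5619, -0.0085, 0.0397]
ee_rot: [[0.011, 0.0, 1.0], [-1.0, -0.006, 0.011], [0.006, -1.0, 0.0]]
force: [-0.1, -12.9, 4.5]
gripper_width: -0.0
```

arm_command:
  deltas: [0,0,0,-0.0001,0.0015,0,-1,0,0,0,0,0.0015,0,-1,0,0,0,0,0.0015,0,-1,0,0,0,0,0.0015,0,-1,0,0,0,0,0.001,0,-1]

```text
t: 10.4
tool_pos: [0.5618, -0.0024, 0.0399]
ee_rot: [[0.011, 0.0, 1.0], [-1.0, -0.007, 0.011], [0.007, -1.0, 0.0]]
force: [0.0, -13.6, 6.2]
gripper_width: -0.002
```

arm_command:
  deltas: [0,0,0,0,0.001,0,-1,0,0,0,0,0.001,0,-1,0,0,0,0,0.001,0,-1,0,0,0,0,0.001,0,-1,0,0,0,0,0.001,0,-1]

```text
t: 11.02
tool_pos: [0.5618, 0.0025, 0.04]
ee_rot: [[0.011, 0.0, 1.0], [-1.0, -0.008, 0.011], [0.008, -1.0, 0.0]]
force: [-0.7, -12.7, 6.1]
gripper_width: -0.0
```

arm_command:
  deltas: [0,0,0,-0.0001,0.001,0,-1,0,0,0,0,0.0005,0,-1,0,0,0,0,0.0005,0,-1,0,0,0,0,0.0005,0,-1,0,0,0,0,0.0005,0,-1]

```text
t: 11.65
tool_pos: [0.5614, 0.009, 0.0395]
ee_rot: [[0.011, 0.0, 1.0], [-1.0, -0.002, 0.011], [0.002, -1.0, 0.0]]
force: [0.4, -1.8, 1.6]
gripper_width: -0.002
```

Run:
```python
from h import *
c=wrist('w5'); s=monitor.get_state(); print(s['t'],s['tool_pos'],s['force']); cap('scene','s5')
a=cv2.imread('pics/w5.png')[0:250,180:380]; a=cv2.resize(a,None,fx=2,fy=2); b=cv2.resize(cv2.imread('pics/s5.png')[180:280,200:400],(400,200)); 
cv2.imwrite('pics/x5.png',np.hstack([a,np.vstack([b,np.zeros((300,400,3),'uint8')])]))
```

```text
11.7 [0.56133633 0.01067064 0.03946185] [ 0.18184158 -2.24952581  2.543511  ]
```

View pics/x5.png

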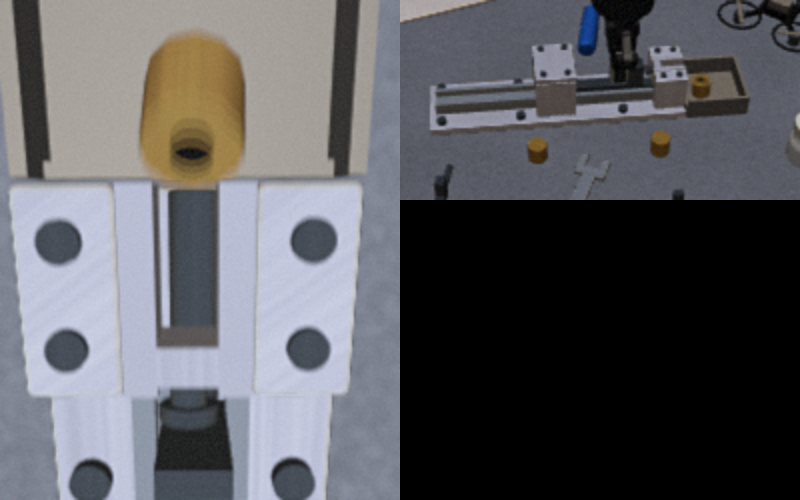

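arm_command:
  deltas: [0,0,0,0,0.0006,0,-1,0,0,0,0,0.0006,0,-1,0,0,0,0,0.0006,0,-1,0,0,0,0,0.0006,0,-1,0,0,0,0,0.0006,0,-1]

```text
t: 12.38
tool_pos: [0.5612, 0.0144, 0.0393]
ee_rot: [[0.014, -0.0, 1.0], [-1.0, -0.001, 0.014], [0.001, -1.0, -0.0]]
force: [0.9, -5.5, 4.0]
gripper_width: -0.001
```

arm_command:
  deltas: [0,0,0,0,0.0006,0,-1,0,0,0,0,0.0006,0,-1,0,0,0,0,0.0006,0,-1,0,0,0,0,0.0006,0,-1,0,0,0,0,0.0006,0,-1]

```text
t: 13.0
tool_pos: [0.5612, 0.0144, 0.0394]
ee_rot: [[0.012, -0.0, 1.0], [-1.0, -0.004, 0.012], [0.004, -1.0, -0.001]]
force: [0.1, -9.6, 4.3]
gripper_width: 0.003
```

arm_command:
  deltas: [0,0,0,0,0.0006,0,-1,0,0,0,0,0.0006,0,-1,0,0,0,0,0.0006,0,-1,0,0,0,0,0.0006,0,-1,0,0,0,0,0,0,-1]

```text
t: 13.62
tool_pos: [0.5611, 0.0144, 0.0393]
ee_rot: [[0.011, -0.001, 1.0], [-1.0, -0.007, 0.011], [0.007, -1.0, -0.001]]
force: [-2.0, -14.2, 4.6]
gripper_width: 0.001
```

arm_command:
  deltas: [0,0,0,0,0.0006,0,-1,0,0,0,0,0.0006,0,-1,0,0,0,0,0.0006,0,-1,0,0,0,0,0.0004,0,-1,0,0,0,0,0,0,-1]

```text
t: 14.25
tool_pos: [0.5611, 0.0144, 0.0394]
ee_rot: [[0.01, -0.001, 1.0], [-1.0, -0.009, 0.01], [0.009, -1.0, -0.001]]
force: [-0.9, -17.1, 5.1]
gripper_width: -0.001
```

arm_command:
  deltas: [0,0,0,0,0.0005,0,-1,0,0,0,0,0,0,-1,0,0,0,0,0,0,-1,0,0,0,0,0,0,-1,0,0,0,0,0,0,-1]

```text
t: 14.88
tool_pos: [0.5612, 0.0144, 0.0394]
ee_rot: [[0.009, -0.001, 1.0], [-1.0, -0.01, 0.009], [0.01, -1.0, -0.001]]
force: [-1.7, -18.5, 5.2]
gripper_width: -0.0
```

arm_command:
  deltas: [0,0,0,0,0.0006,0,-1,0,0,0,0,0.0006,0,-1,0,0,0,0,0.0006,0,-1,0,0,0,0,0,0,-1,0,0,0,0,0,0,-1]

```text
t: 15.5
tool_pos: [0.5612, 0.0144, 0.0394]
ee_rot: [[0.008, -0.001, 1.0], [-1.0, -0.012, 0.008], [0.012, -1.0, -0.002]]
force: [-1.0, -21.0, 6.3]
gripper_width: -0.003
```

arm_command:
  deltas: [0,0,0,0,0,0,-1,0,0,0,0,0,0,-1,0,0,0,0,0,0,-1,0,0,0,0,0,0,-1,0,0,0,0,0,0,-1]

```text
t: 16.12
tool_pos: [0.5612, 0.0144, 0.0394]
ee_rot: [[0.008, -0.002, 1.0], [-1.0, -0.012, 0.008], [0.012, -1.0, -0.002]]
force: [-1.5, -21.0, 6.1]
gripper_width: -0.001
```

arm_command:
  deltas: [0,0,0,0,-0.006,0,-1,0,0,0,0,-0.008,0,-1,0,0,0,0,0,0,-1,0,0,0,0,0,0,-1,0,0,0,0,0,0,-1]

```text
t: 16.75
tool_pos: [0.5611, 0.0119, 0.0393]
ee_rot: [[0.016, -0.0, 1.0], [-1.0, 0.001, 0.016], [-0.001, -1.0, -0.0]]
force: [-0.8, -0.5, -0.3]
gripper_width: 0.005
```

arm_command:
  deltas: [0,0,0,0,-0.005,0,-1,0,0,0,0,0,0.03,-1,0,0,0,0,0,0.03,0,0,0,0,0,0,0,0,0,0,0,0,0.01,0,0]

```text
t: 17.38
tool_pos: [0.5609, 0.0149, 0.0988]
ee_rot: [[0.012, -0.001, 1.0], [-1.0, -0.001, 0.012], [0.001, -1.0, -0.001]]
force: [-0.6, 0.1, -0.5]
gripper_width: 0.502
```

arm_command:
  deltas: [0,0,0,0,0.009,0,0,0,0,0,0,0,0,0,0,0,0,0,0,0,0,0,0,0,0,0,0,0,0,0,0,0,0,0,0]

```text
t: 18.0
tool_pos: [0.5612, 0.0244, 0.0993]
ee_rot: [[0.014, -0.0, 1.0], [-1.0, -0.0, 0.014], [0.0, -1.0, -0.0]]
force: [0.1, 0.9, 0.7]
gripper_width: 0.492
```

Run:
```python
from h import *
c=wrist('w6'); s=monitor.get_state(); print(s['t'],s['tool_pos'],s['ee_rot'].round(4),s['force'],s['gripper_width'])
a=cv2.imread('pics/w6.png')[100:350,180:380]; a=cv2.resize(a,None,fx=2.4,fy=2.4);a=np.clip(a.astype(float)*1.8,0,255).astype('uint8')
cv2.imwrite('pics/x6.png',a)
```

```text
18.05 [0.5612192  0.02447966 0.09930721] [[ 1.390e-02 -0.000e+00  9.999e-01]
 [-9.999e-01 -1.000e-04  1.390e-02]
 [ 1.000e-04 -1.000e+00 -0.000e+00]] [-0.41780465 -0.25123791 -0.65138925] 0.5034327488404285
```

View pics/x6.png

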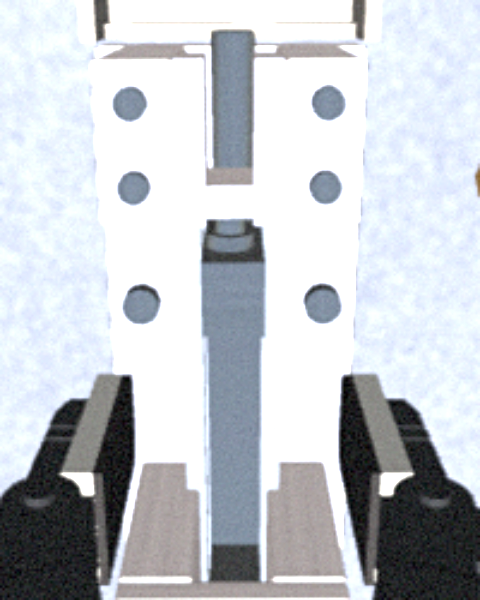

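Run:
```python
from h import *
c=dict(np.load('pics/w6.npz'))
f=lambda x,y,z:(ray(c,180+x/2.4,100+y/2.4,z)*1e3).round(1)
print([f(*p,.066) for p in[(201,262),(264,262),(203,336),(264,336)]])
```

```text
[array([552.8,  45.1,  66. ]), array([568.2,  45.3,  66. ]), array([553.3,  25.3,  66. ]), array([568.7,  25.5,  66. ])]
```

arm_command:
  deltas: [0,0,0,-0.0004,0.0025,-0.02,0,0,0,0,0,0,-0.02,0,0,0,0,0,0,-0.02,0,0,0,0,0,0,0,0,0,0,0,0,0,0,0]

```text
t: 18.68
tool_pos: [0.5611, 0.0274, 0.0393]
ee_rot: [[0.014, 0.0, 1.0], [-1.0, 0.0, 0.014], [-0.0, -1.0, 0.0]]
force: [0.0, 0.1, 0.2]
gripper_width: 0.497
```

arm_command:
  deltas: [0,0,0,0,0,0,-0.5,0,0,0,0,0,0,-0.7,0,0,0,0,0,0,-1,0,0,0,0,0,0,-1,0,0,0,0,0,0,-1]
  newtons: 30

```text
t: 19.3
tool_pos: [0.561, 0.0272, 0.0402]
ee_rot: [[0.014, 0.0, 1.0], [-1.0, -0.001, 0.014], [0.001, -1.0, 0.0]]
force: [-2.5, 0.7, 6.0]
gripper_width: 0.18
```

arm_command:
  deltas: [0,0,0,0,0,0,-1,0,0,0,0,0,0,-1,0,0,0,0,0,0,-1,0,0,0,0,-0.002,0,-1,0,0,0,0,-0.003,0,-1]

```text
t: 19.92
tool_pos: [0.561, 0.0254, 0.0401]
ee_rot: [[0.016, 0.001, 1.0], [-1.0, 0.003, 0.016], [-0.003, -1.0, 0.001]]
force: [-2.8, 5.9, 4.6]
gripper_width: 0.181
```

arm_command:
  deltas: [0,0,0,0.0001,-0.005,0,-1,0,0,0,0.0001,-0.005,0,-1,0,0,0,0.0001,-0.005,0,-1,0,0,0,0,-0.005,0,-1,0,0,0,0.0001,-0.005,0,-1]

```text
t: 20.55
tool_pos: [0.5615, 0.0005, 0.0401]
ee_rot: [[0.017, 0.001, 1.0], [-1.0, 0.003, 0.017], [-0.003, -1.0, 0.001]]
force: [-2.1, 5.9, 4.2]
gripper_width: 0.18
```

arm_command:
  deltas: [0,0,0,0.0001,-0.005,0,-1,0,0,0,0.0001,-0.005,0,-1,0,0,0,0.0001,-0.005,0,-1,0,0,0,0,-0.004,0,-1,0,0,0,0.0001,-0.003,0,-1]

```text
t: 21.18
tool_pos: [0.5618, -0.0215, 0.0401]
ee_rot: [[0.016, 0.001, 1.0], [-1.0, 0.003, 0.016], [-0.003, -1.0, 0.001]]
force: [-3.0, 6.3, 4.6]
gripper_width: 0.18
```

arm_command:
  deltas: [0,0,0,0,-0.002,0,-1,0,0,0,0.0001,-0.003,0,-1,0,0,0,0,0,0,-1,0,0,0,0,0.002,0,-1,0,0,0,0,0,0,-0.5]

```text
t: 21.8
tool_pos: [0.5621, -0.0276, 0.0395]
ee_rot: [[0.015, 0.001, 1.0], [-1.0, -0.0, 0.015], [0.0, -1.0, 0.001]]
force: [0.5, 0.8, -0.5]
gripper_width: 0.251
```

arm_command:
  deltas: [0,0,0,0,0,0,-0.1,0,0,0,0,0,0,0,0,0,0,0,0,0,0,0,0,0,0,0,0.02,0,0,0,0,0,0,0.03,0]

```text
t: 22.42
tool_pos: [0.5613, -0.0276, 0.0903]
ee_rot: [[0.015, -0.001, 1.0], [-1.0, 0.0, 0.015], [-0.0, -1.0, -0.001]]
force: [0.4, -0.1, 0.2]
gripper_width: 0.504
```

arm_command:
  deltas: [0,0,0,0,0,0.04,0,0,0,0,0,0,0.04,0,0,0,0,0,0,0.03,0,0,0,0,0,0,0,0,0,0,0,0,0,0,0]

```text
t: 23.05
tool_pos: [0.5615, -0.0277, 0.1996]
ee_rot: [[0.014, 0.0, 1.0], [-1.0, -0.0, 0.014], [0.0, -1.0, 0.0]]
force: [-0.6, -0.3, -0.6]
gripper_width: 0.5
```

Run:
```python
from h import *
c=wrist('w7'); s=monitor.get_state(); print(s['t'],s['tool_pos'],s['force'],s['gripper_width']); cap('scene','s7')
a=cv2.resize(cv2.imread('pics/w7.png')[:300,180:380],None,fx=2,fy=2); b=cv2.resize(cv2.imread('pics/s7.png')[180:330,200:400],(400,300)); 
a=np.hstack([a,np.vstack([b,np.zeros((300,400,3),'uint8')])]);a=np.clip(a.astype(float)*1.5,0,255).astype('uint8')
cv2.imwrite('pics/x7.png',a)
```

```text
23.1 [ 0.56112132 -0.02777757  0.19884071] [-0.26547643 -0.15796921 -0.04170006] 0.5006650123479234
```

View pics/x7.png

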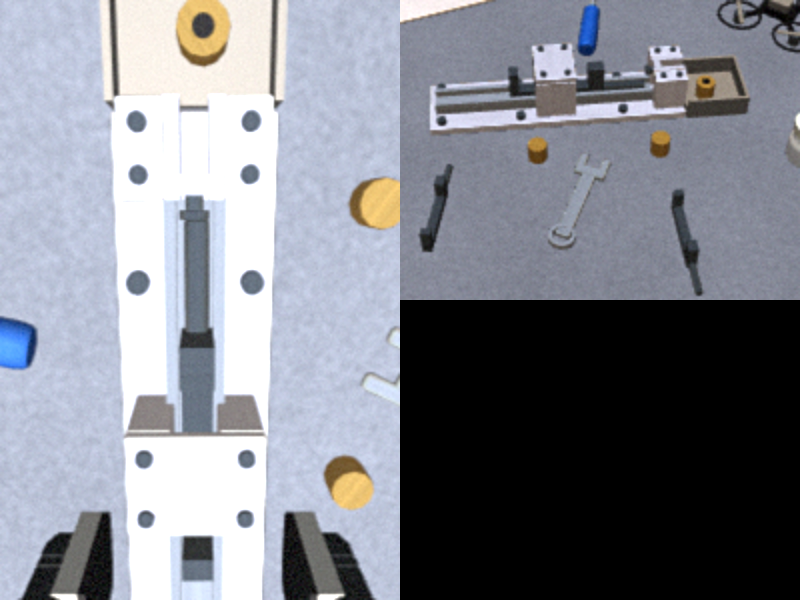

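Run:
```python
from h import *
c=dict(np.load('pics/w7.npz'))
f=lambda x,y,z:(ray(c,180+x/2,y/2,z)*1e3).round(1)
print('lug front top',f(197,347,.066),'roof front',f(197,436,.078),'housing top front',f(197,199,.062),'rear lug top rear/front',f(197,580,.066),f(197,557,.066))
a=cv2.imread('pics/w7.png')[85:200,240:320]; a=np.clip(cv2.resize(a,None,fx=6,fy=5,interpolation=2).astype(float)*1.5,0,255).astype('uint8'); cv2.imwrite('pics/x8.png',a)
```

```text
lug front top [561.8  -8.6  66. ] roof front [562.3 -46.3  78. ] housing top front [560.9  53.7  62. ] rear lug top rear/front [ 563.5 -128.5   66. ] [ 563.3 -115.3   66. ]
```

View pics/x8.png

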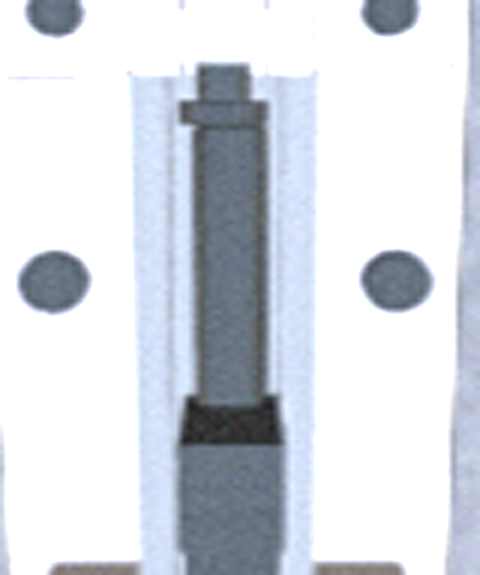

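Run:
```python
from h import *
print(workorder.sign_off())
```

```text
the job is handed in; nothing more can be done
None
```

The bush is out and standing in the tray. The bar is drawn back in its channel with its nose clear of the housing. I signed the job off at about 23 s of the 64 s allowed; sign-off gives no verdict.

- **Push:** I slid the bar forward with shut fingers behind the rear lug up to the bridge, then behind the front lug in the window. Driving the bush took about 13 N. A picture showed it in the tray before I went on.
- **Stop screw:** I crept up to it and felt contact where the images had predicted it, within about 0.5 mm. I raised the force slowly and held about 21 N at the wrist for over half a second. Roughly 2 N of that was the bar's own sliding friction.
- **Draw back:** I pinched the front lug across its width near its rear with a 30 N grip and drew the bar back.
- **Last checks:** In the images the front lug is at about jig x=13, below the limit of 21. That puts the nose tip about 9 mm short of the housing; the tip itself was hidden under the stop screw, so this comes from the lug positions. The spare bushes, wrench and look-alike bars appear where they were. The screwdriver and quadcopter were only partly in the last views, and I did not check the jar or cup at the end. The gripper was open about 0.2 m up and touching nothing.

No check failed. The one disagreement was in the jig's direction, where estimates ranged from 0.5 to 1.7 degrees. I used about 0.8 to 0.9 degrees, and sideways forces stayed within about 3 N.

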